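# Push a board carrier under the spring clip of a test jig

### The job

On the aluminium test jig, press the spring clip's long thumb bar down with one fingertip so that its jaw rises and, while you keep it held down, push the flat board carrier along the channel beneath the jaw with the other fingertip until it is fully home against the black end stop. Then let the bar up so that the jaw clamps the carrier, and move the hand clear. Only press and push: do not lift the carrier, and leave the other things on the bench where they are.

Things in the scene. Friction and masses are not known exactly. Their poses are not given: they have to be found in the camera images.
- jig: Fixed test jig: aluminium base plate 150 (x) x 71 (y) x 8 mm. Origin on the bench, under the channel's centre line, mid-length; +x is the push direction, to the end stop. The channel, 44 mm wide along x, has its floor 8 mm above the bench; guide rails 16 mm. Spring clip's hinge line: along x at y = 30, z = 26 mm; its posts (x = -64, +58) are 32 mm high. Bystanders stay 40 mm off bar and channel.
- stop (a point): Middle of the face of the end stop, a black block across the channel at jig x = +60 mm, its top 22 mm above the bench. This point is 15 mm above the bench.
- thumb_bar (a point): Top of the thumb bar at mid-length (moves with the clip): a smooth round steel rod 10 mm thick along the jig's x, at y = 62 mm, from x = -77 to +55. Its top is 32.5 mm above the bench at rest, 26 at joint 0.22, 22 at 0.32, 17 at the stop 0.5. Pressing it down raises the jaw; 2 N to start, 5 N at 0.35, 7 N at the stop; it springs back. A fingertip can slide along it while pressing.
- jaw (a point): Centre of the underside of the clip's jaw foot, 12 x 12 mm, over the middle of the channel at jig x = 36 to 48 mm. At rest 1 mm above the channel floor, blocking the carrier; with the joint above about 0.21 the 6 mm thick carrier passes beneath. The jaw arm (3 mm thick) runs from the hinge to the foot, about 28 mm above the bench at rest.
- clip (a joint): Clip angle in rad: 0 at rest (jaw down), 0.5 fully pressed (jaw up). About 0.21 when the jaw rests on the carrier.
- carrier_center (a point): Centre of the flat slab of the loose board carrier in the jig's channel: grey plastic 60 (x) x 41 (y) x 6 mm with a small green circuit board on it, 160 g. The point is 3 mm above its underside; axes as the jig's. It starts with its front edge 6 to 24 mm short of the jaw; fully home, this point is at jig x = +30 mm.
- tab (a point): Middle of the rear (-x) face of the upright push tab at the carrier's rear end: 30 mm wide, 4 mm thick, top 36 mm above the bench. The point is 17 mm above the carrier's underside, 30 mm behind its centre. Push here towards the jig's +x. Fully home, this face is at jig x = 0, y = 0, so 62 mm sideways from the thumb bar.
- spare (a point): Centre of a second carrier of the same shape, lying on the bench outside the jig. Leave it.
- screwdriver: Screwdriver 170 mm long on the bench. Leave it.
- spool: Steel spool, 48 mm across and 34 mm high, standing. Leave it.
- bulb_jar: Glass jar, 48 mm across and 55 mm high. Leave it.
- mug: White mug, 80 mm across and 90 mm high. Leave it.
There are look-alikes about, which are no part of the job. Leave any orange or pink look-alike of the jig alone.

How it is judged:
On the way, in this order (a step that is already met when the one before it is completed fails the run):
1. the thumb bar is held down by the fingers, the jaw raised, before the carrier is beneath it (value of joint clip above 0.22 rad and contact force between the fingers and clip above 0.3 N and x of carrier_center in the frame of jig below 0.012 m), for 0.1 s.
2. the carrier is pushed fully home while the bar is still held down (value of joint clip above 0.215 rad and contact force between the fingers and clip above 0.3 N and x of carrier_center in the frame of jig above 0.0265 m), for 0.1 s.
At the end, for the whole second after the job is handed in: The carrier lies flat in the channel, its front within 3.5 mm of the end stop, and the clip has come back down (joint 0.15 to 0.27) with its jaw pressing on the carrier by more than 0.5 N (x of carrier_center in the frame of jig above 0.0265 m and z of carrier_center in the frame of jig below 0.014 m and y of carrier_center in the frame of jig between -0.004 and 0.004 m and value of joint clip between 0.15 and 0.27 rad and contact force between clip and carrier above 0.5 N and linear speed of carrier below 0.01 m/s); the robot touches nothing.
It fails at once if the carrier is lifted (more than 12 mm off the channel floor) (z of carrier_center in the frame of jig above 0.023 m).
It fails at once if another thing on the bench is moved by more than 20 mm (distance of any of spare, screwdriver, spool, bulb_jar, mug from where it was at the start of the episode above 0.02 m).
It also fails if it takes over 32 s, if anything falls off the work surface, if the arm or the gripper's body presses on something with over 40 N, if the wrist force passes 120 N, or if a joint passes its speed limit or range.

### The arm

A 6-joint arm with a two-finger parallel gripper is mounted at the origin on the work surface. World frame = base frame: x ahead of the robot, y to its left, z up, the work surface at z = 0. Lengths are in m, angles in rad, forces in N, time in s.
With the tool pointing down it reaches from about 0.35 to 1 m from the base axis. Payload 7.1 kg.
Tool frame: the origin (TCP) lies between the finger pads; the fingertips stand 22 mm ahead of it and the grasp point (between the pads) lies 3 mm ahead of it; z points along the fingers, y is the line along which they close (so a half turn about z gives the same grasp; the last joint's range is limited). The gripper opens to 85 mm and grips with 20 to 120 N. Pads are 22 mm wide; open, the fingers measure 114 mm over their backs; the gripper's body (76 mm by 85 mm) begins 54 mm behind the grasp point. The pads swing forward as they close: fully open they stand 13 mm farther back than shut.
Start: joints at [1.129, 0.423, 1.63, -0, 1.089, -0.019], TCP at [0.256, 0.57, 0.253] pointing down, gripper open.
Joint ranges: [-3, 3], [-0.9, 2.11], [0.09, 2.58], [-1.31, 4.45], [0.11, 2.69], [-2.54, 2.54]. Speed limits (rad/s): [2.39, 2.39, 3.01, 3.14, 3.14, 3.14].

### API

Orientations are given as a rotation vector (axis times angle).
In Python, from rig import manip gives the robot as it stands. The module is installed in compiled form; this text tells all that it offers. Calls block until the motion is done:
- manip.move_to(position, orientation): joint-space move of the TCP to a pose.
- manip.servo_line(position, orientation=None, rate=0.15): straight line of the TCP; orientation=None keeps the orientation; rate is the mean speed in m/s.
- manip.set_joints(angles): joint-space move.
- manip.command_gripper(opening, f_grip=None): finger opening in m; f_grip is the grip in N (None keeps the last); returns when the fingers have stopped.
- manip.hold(seconds).
- manip.solve_ik(position, orientation): joint angles nearest the present ones, or None.
- manip.camera(name): name is "scene" or "top"; returns a dict with "image" (420x560x3 uint8, red, green, blue), "fx", "fy", "cx", "cy" (pixels), "cam_to_world" (4x4, takes a point from camera to world coordinates). Camera axes: x right, y down, z forward; pixel columns grow to the right and rows downward; lengths in m; the calibration is good to about 2 mm. A picture is of the moment at which its call begins. There is no depth.
A pose or a line that the arm cannot do raises manip.IKError and nothing moves.
- manip.sign_off(): hands the job in; it is judged then, once.
Readings, each from a call of its own:
- manip.get_time(): time.
- manip.get_joint_positions(): joint angles.
- manip.get_joint_vel(): joint speeds.
- manip.get_tau(): joint torques, N m.
- manip.get_position(): TCP position.
- manip.get_ee_rot(): TCP orientation.
- manip.get_contact_force(): force on the tool from outside, world axes, zero at the start.
- manip.get_torque(): the same for the moment, N m.
- manip.get_width(): finger opening in m.
- manip.get_grip_force(): force on a finger pad.
Only numpy, scipy, OpenCV 4.12 (cv2) and the standard library are available. Lean on these libraries where they do the work, as an engineer would, in place of code of your own. Each camera call takes 0.05 s, during which the arm holds its last target. There are 200 camera calls.

## Working session

There is one attempt and no reset: what is moved stays moved. The work goes in short steps, each a Python script; the robot and the scene stay as the last script left them, time stands still between calls to the robot, and variables do not carry over. Pictures are saved under pics/ and viewed, at most 10 in all, crops included, and the job is handed in when it is done.

```bash
mkdir -p pics; python3 - <<'E'
from rig import manip
import cv2,numpy as np,pickle
d={}
for n in("top","scene"):
    c=manip.camera(n);d[n]=c
    cv2.imwrite(f"pics/{n}0.png",cv2.resize(c["image"][:,:,::-1],(784,588),interpolation=cv2.INTER_CUBIC))
    print(n,c["fx"],c["fy"],c["cx"],c["cy"],np.round(c["cam_to_world"],4).tolist())
pickle.dump(d,open("cam0.pkl","wb"))
print(manip.get_time(),manip.get_ee_rot(),manip.get_width())
E
```

```text
top 509.98548725572016 509.98548725572016 282.5612066433298 210.86599054574964 [[0.006, -0.9985, 0.0546, 0.499], [-1.0, -0.006, 0.001, 0.0299], [-0.0007, -0.0546, -0.9985, 1.3912], [0.0, 0.0, 0.0, 1.0]]
scene 538.7816534481185 538.7816534481185 277.99903382810857 203.72164321029337 [[-0.0645, 0.8406, -0.5378, 1.1684], [0.9979, 0.0537, -0.0358, 0.071], [-0.0012, -0.539, -0.8423, 0.9458], [0.0, 0.0, 0.0, 1.0]]
0.1 [-6.59079644e-01 -3.07136525e+00  2.16617455e-03] 0.08514685059612954
```

View pics/top0.png

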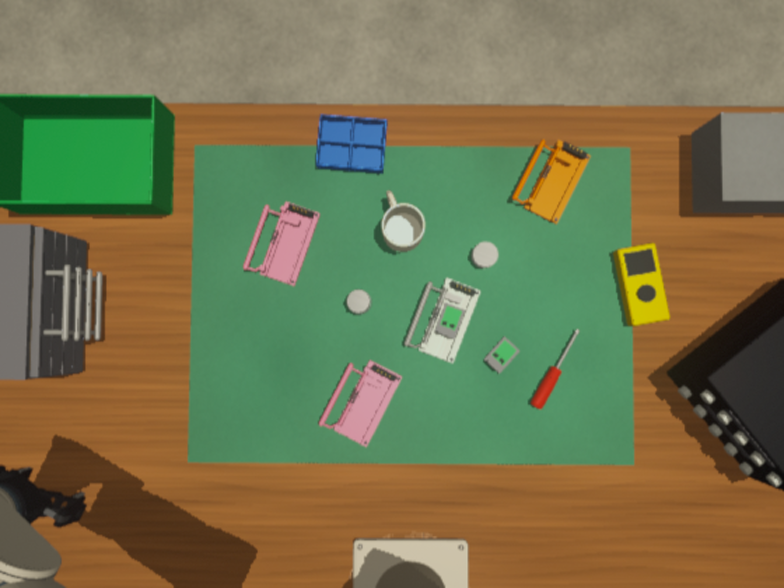

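View pics/scene0.png

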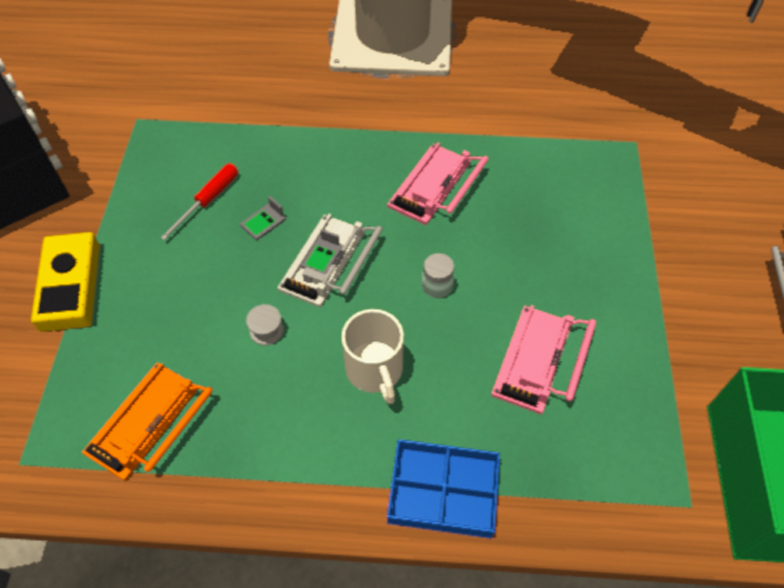

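Candidates in the top view: aluminium jig with carrier at (443,320); pink ones at (283,243) and (362,402); orange at (552,180); the spare carrier lies at (502,354). I choose the aluminium one, and check it in a crop.

```bash
python3 - <<'E'
import cv2,pickle
d=pickle.load(open("cam0.pkl","rb"))
t=d["top"]["image"][190:265,280:355,::-1]   # x280,y190, scale 8
s=d["scene"]["image"][145:220,195:280,::-1] # x195,y145, scale 7
cv2.imwrite("pics/tc.png",cv2.resize(t,None,fx=8,fy=8,interpolation=cv2.INTER_CUBIC))
cv2.imwrite("pics/sc.png",cv2.resize(s,None,fx=8,fy=8,interpolation=cv2.INTER_CUBIC))
E
```

```text
(no output)
```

View pics/tc.png

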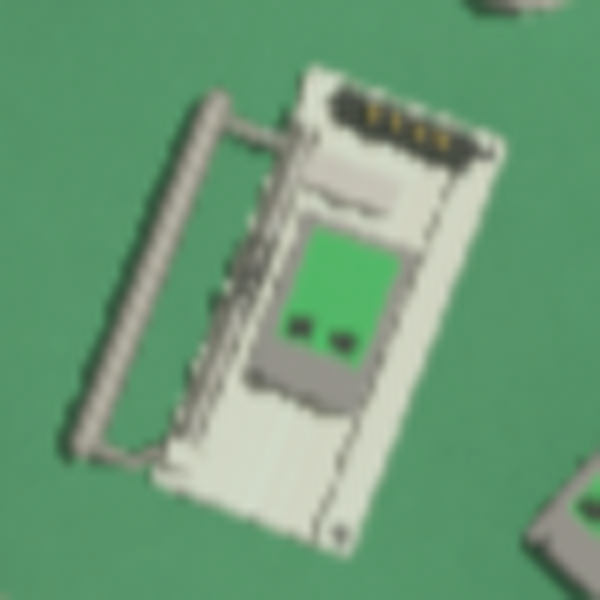

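View pics/sc.png

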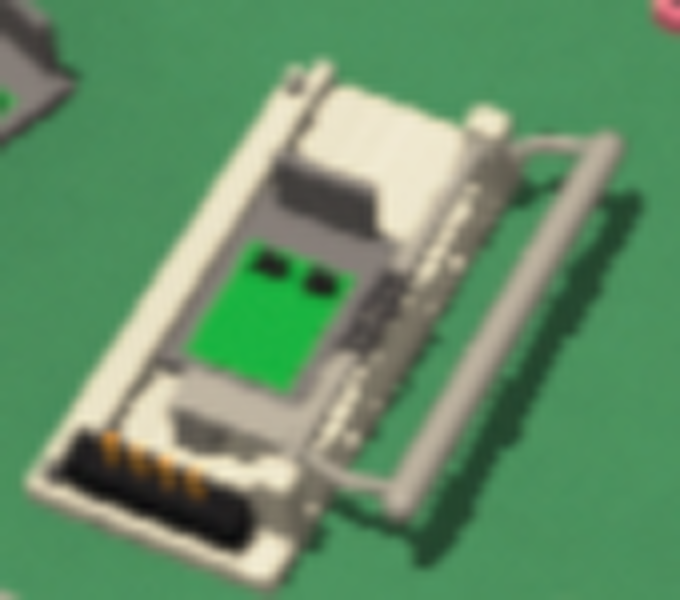

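Crop confirms: bare aluminium jig with black stop (405,125) at upper right, steel bar from (219,88) to (76,458) on its left, carrier with rear edge at (252,378)–(355,408). Scene crop: bar ends (612,138)/(398,515), tab top edge (285,155)–(378,190). Now fit the pose.

```bash
cat >h.py <<'E'
import numpy as np,pickle
from scipy.optimize import least_squares
from scipy.spatial.transform import Rotation as R
def proj(c,p):
    q=np.linalg.inv(c["cam_to_world"])@np.append(p,1)
    return np.array([c["fx"]*q[0]/q[2]+c["cx"],c["fy"]*q[1]/q[2]+c["cy"]])
def j2w(v,p):
    c,s=np.cos(v[2]),np.sin(v[2]); return np.array([v[0]+c*p[0]-s*p[1],v[1]+s*p[0]+c*p[1],p[2]])
E
python3 - <<'E'
from h import *
d=pickle.load(open("cam0.pkl","rb"))
T=lambda u,v:("top",np.array([(u+.5)/8-.5+280,(v+.5)/8-.5+190]))
S=lambda u,v:("scene",np.array([(u+.5)/8-.5+195,(v+.5)/8-.5+145]))
# jig pts (x,y,z); y= 'a' sides via yo
L=[(T(219,88),(.055,.062,.0275),0),(T(76,458),(-.077,.062,.0275),0),
(T(505,148),(.075,-.0355,.008),1),(T(347,557),(-.075,-.0355,.008),1),(T(155,482),(-.075,.0355,.008),1),(T(318,66),(.075,.0355,.008),1),
(S(614,134),(-.077,.062,.0275),0),(S(398,518),(.055,.062,.0275),0),
(S(25,485),(.075,-.0355,.008),1),(S(270,588),(.075,.0355,.008),1)]
def f(v):
    return np.concatenate([proj(d[o[0]],j2w(v,np.array(p)+[0,k*v[3],0]))-o[1] for o,p,k in L])
s=least_squares(f,[.6,-.02,-.37,0],loss="soft_l1");print(s.x,np.round(f(s.x).reshape(-1,2),1).tolist())
v=s.x;np.save("jig.npy",v[:3])
def back(o,z):
    c=d[o[0]];M=c["cam_to_world"];r=M[:3,:3]@[(o[1][0]-c["cx"])/c["fx"],(o[1][1]-c["cy"])/c["fy"],1]
    w=M[:3,3]+r*(z-M[2,3])/r[2];return np.round(np.append(R.from_euler('z',-v[2]).apply(w-[v[0],v[1],0])[:2],z)*1e3,1)
print("tab top",back(S(285,155),.036),back(S(378,190),.036))
print("tab top rear T",back(T(252,378),.036),back(T(355,408),.036))
print("slab front corner T",back(T(308,215),.014),back(T(418,250),.014))
print("stop top face S",back(S(85,430),.022),back(S(250,480),.022),"jar/spool/mug",)
E
```

```text
[ 5.27058481e-01 -7.31097756e-02 -3.66987871e-01 -3.11213594e-04] [[0.4, 0.4], [0.4, 0.1], [0.5, -0.3], [0.4, 0.1], [-0.1, -0.1], [-0.5, 0.4], [0.7, 0.6], [-0.1, 0.4], [0.2, 0.2], [0.2, -0.4]]
tab top [-29.6 -12.9  36. ] [-29.7  14.5  36. ]
tab top rear T [-31.1  18.4  36. ] [-27.9 -17.   36. ]
slab front corner T [27.6 19.6 14. ] [ 30.1 -19.2  14. ]
stop top face S [ 60.9 -24.7  22. ] [56.7 20.8 22. ] jar/spool/mug
```

Good fit (<1 px); tab rear face is at jig x ≈ -31 mm. Go above the bar, close to the needed finger spacing, then descend by feel.

```bash
cat >>h.py <<'E'
V=np.load("jig.npy")
def rot(flip):
    y=V[2]; yj=np.array([-np.sin(y),np.cos(y),0])*(1-2*flip); z=np.array([0,0,-1.]); x=np.cross(yj,z)
    return R.from_matrix(np.c_[x,yj,z]).as_rotvec()
E
python3 - <<'E'
from h import *
from rig import manip as m
q0=np.array(m.get_joint_positions());P=lambda z:j2w(V,(-.055,.030,z))
sol=[(k,m.solve_ik(P(.10),rot(k))) for k in(0,1)]
for k,q in sol: print(k,None if q is None else np.round(q,2))
k,q=min((a for a in sol if a[1] is not None),key=lambda a:abs(a[1][5]))
np.save("rv.npy",rot(k))
m.move_to(P(.14),rot(k));m.command_gripper(.0485);print(m.get_width(),m.get_time())
m.servo_line(P(.072),rate=.1);print(m.get_contact_force(),m.get_position()-P(.072),m.get_time())
c=m.camera("scene");import cv2
cv2.imwrite("pics/s1.png",cv2.resize(c["image"][110:230,170:310,::-1],None,fx=5,fy=5,interpolation=cv2.INTER_CUBIC))
E
```

```text
0 [-0.08  0.48  2.02 -0.    0.64 -1.28]
1 [-0.08  0.48  2.02  0.    0.64  1.86]
0.04845529079095239 2.8667
[-0.25936757 -0.2179627   1.04677839] [ 2.39064121e-04 -3.87690393e-05  2.30481045e-04] 3.7
```

View pics/s1.png

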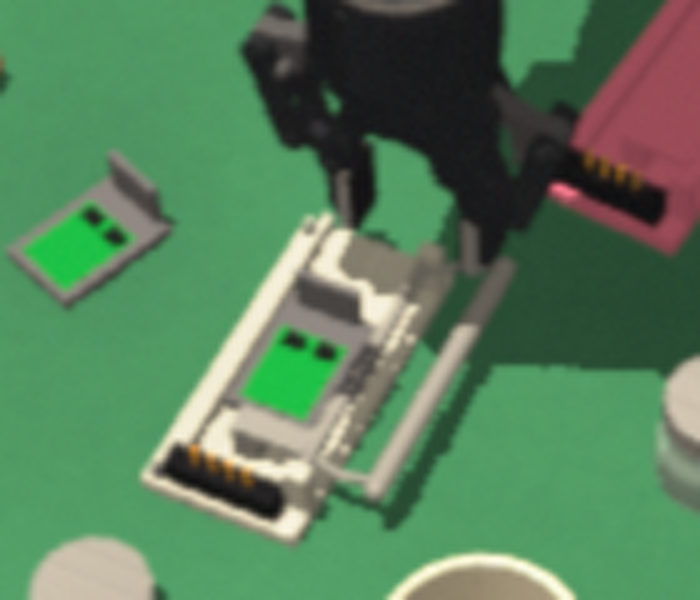

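Fingertips hang at crop (350,225) over the channel behind the tab and (485,265) near the bar. Comparing with the expected projections.

```bash
python3 - <<'E'
from h import *
d=pickle.load(open("cam0.pkl","rb"))["scene"]
for z in(.043,.05):
  for x in(-.044,-.055,-.066):
    print(z,x,[np.round((proj(d,j2w(V,(x,y,z)))-[170,110])*5+2).tolist() for y in(-.0085,-.0015,.0058,.0543,.0615,.0687)])
E
```

```text
0.043 -0.044 [[327.0, 240.0], [342.0, 246.0], [357.0, 252.0], [461.0, 291.0], [477.0, 296.0], [493.0, 302.0]]
0.043 -0.055 [[339.0, 221.0], [353.0, 227.0], [369.0, 233.0], [473.0, 271.0], [488.0, 277.0], [504.0, 283.0]]
0.043 -0.066 [[350.0, 203.0], [365.0, 208.0], [380.0, 214.0], [484.0, 252.0], [499.0, 258.0], [515.0, 264.0]]
0.05 -0.044 [[326.0, 230.0], [340.0, 236.0], [356.0, 241.0], [461.0, 280.0], [476.0, 286.0], [492.0, 292.0]]
0.05 -0.055 [[338.0, 211.0], [352.0, 217.0], [368.0, 222.0], [472.0, 261.0], [488.0, 267.0], [504.0, 273.0]]
0.05 -0.066 [[349.0, 193.0], [364.0, 198.0], [380.0, 204.0], [484.0, 242.0], [499.0, 248.0], [515.0, 253.0]]
```

Matches. Descend until contact, then press.

```bash
python3 - <<'E'
from h import *
from rig import manip as m
P=lambda z:j2w(V,(-.055,.030,z))
z=.060
m.servo_line(P(z),rate=.06);f0=m.get_contact_force();print(z,np.round(f0,2))
zc=None
while z>.032:
    z-=.0015;m.servo_line(P(z),rate=.02);f=m.get_contact_force();print(round(z,4),np.round(f,2),round(m.get_time(),2))
    if zc is None and f[2]-f0[2]>1.2: zc=z
    if zc and (zc-z>.0104 or f[2]-f0[2]>7): break
E
```

```text
0.06 [ 0.05  0.06 -0.33]
0.0585 [ 0.88 -0.03 -0.08] 4.35
0.057 [0.4  0.4  0.08] 4.6
0.0555 [-0.17  0.13 -0.28] 4.85
0.054 [ 0.13 -0.26 -0.31] 5.1
0.0525 [-0.43 -0.19  1.42] 5.35
0.051 [0.38 0.38 2.  ] 5.6
0.0495 [0.55 1.11 2.35] 5.85
0.048 [0.56 1.42 3.18] 6.1
0.0465 [1.91 2.34 2.55] 6.35
0.045 [1.85 2.49 3.37] 6.6
0.0435 [1.22 1.56 4.17] 6.85
0.042 [2.06 1.5  4.24] 7.1
```

Bar is down ~11 mm at ~4.5 N (joint ≈ 0.33). Now push along +x.

```bash
python3 - <<'E'
from h import *
from rig import manip as m
P=lambda x:j2w(V,(x,.030,.041))
u=np.array([np.cos(V[2]),np.sin(V[2]),0])
x=-.055
m.servo_line(P(x),rate=.02)
while x<-.006:
    x+=.002 if x<-.018 else .001
    m.servo_line(P(x),rate=.025);f=np.mean([m.get_contact_force() for _ in range(3)],0)
    print(round(x*1e3,1),"Fx %.1f Fz %.1f"%(f@u,f[2]),round(m.get_time(),2))
    if f@u<-9: break
m.hold(.2);f=m.get_contact_force();print(f@u,f, (m.get_position()-P(x))*1e3)
import cv2
c=m.camera("scene")
cv2.imwrite("pics/s2.png",cv2.resize(c["image"][110:230,170:310,::-1],None,fx=5,fy=5,interpolation=cv2.INTER_CUBIC))
E
```

```text
-53.0 Fx -1.2 Fz 5.2 7.6
-51.0 Fx -2.0 Fz 5.6 7.85
-49.0 Fx -2.2 Fz 4.4 8.1
-47.0 Fx -2.3 Fz 5.3 8.35
-45.0 Fx -2.6 Fz 5.6 8.6
-43.0 Fx -2.8 Fz 5.0 8.85
-41.0 Fx -2.3 Fz 5.0 9.1
-39.0 Fx -3.6 Fz 4.6 9.35
-37.0 Fx -3.4 Fz 5.7 9.6
-35.0 Fx -2.5 Fz 5.1 9.85
-33.0 Fx -3.4 Fz 4.7 10.1
-31.0 Fx -2.9 Fz 5.4 10.35
-29.0 Fx -3.7 Fz 4.7 10.6
-27.0 Fx -3.6 Fz 4.6 10.85
-25.0 Fx -3.9 Fz 4.4 11.1
-23.0 Fx -3.5 Fz 6.0 11.35
-21.0 Fx -3.8 Fz 4.6 11.6
-19.0 Fx -4.0 Fz 5.7 11.85
-17.0 Fx -3.6 Fz 5.2 12.1
-16.0 Fx -4.6 Fz 5.3 12.35
-15.0 Fx -3.7 Fz 5.0 12.6
-14.0 Fx -4.6 Fz 5.8 12.85
-13.0 Fx -4.2 Fz 4.8 13.1
-12.0 Fx -5.6 Fz 5.0 13.35
-11.0 Fx -4.5 Fz 5.7 13.6
-10.0 Fx -4.8 Fz 5.5 13.85
-9.0 Fx -4.7 Fz 4.8 14.1
-8.0 Fx -6.8 Fz 7.0 14.35
-7.0 Fx -9.8 Fz 10.1 14.6
-9.564166022179947 [-8.85762591  3.61295636  8.70704934] [-4.28040458  0.78519748 -0.79865225]
```

View pics/s2.png

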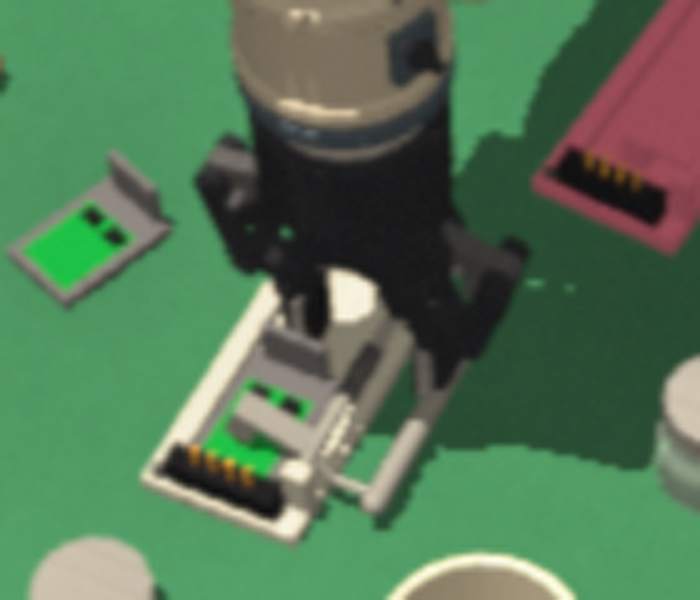

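The jaw is up over the carrier and the front end is at the stop (crop (270,470)); tab top edge about (268,330)–(330,352). Checking that numerically before releasing.

```bash
python3 - <<'E'
from h import *
from rig import manip as m
d=pickle.load(open("cam0.pkl","rb"))["scene"]
for x in(0,-.004,-.008): print(x,[np.round((proj(d,j2w(V,(x,y,.036)))-[170,110])*5+2).tolist() for y in(-.015,.015)])
p0=m.get_position()
P=lambda x:j2w(V,(x,.030,.041))
m.servo_line(P(-.005),rate=.02);m.hold(.4);u=np.array([np.cos(V[2]),np.sin(V[2]),0])
print((m.get_position()-p0)@u*1e3,m.get_contact_force()@u,m.get_contact_force(),m.get_time())
import cv2
c=m.camera("scene")
cv2.imwrite("pics/s3.png",cv2.resize(c["image"][165:225,195:255,::-1],None,fx=10,fy=10,interpolation=cv2.INTER_CUBIC))
E
```

```text
0 [[266.0, 322.0], [330.0, 347.0]]
-0.004 [[270.0, 315.0], [334.0, 339.0]]
-0.008 [[275.0, 308.0], [339.0, 332.0]]
0.2838832444637734 -13.756540610741986 [-12.45454755   5.94002076  13.59051496] 15.5
```

View pics/s3.png

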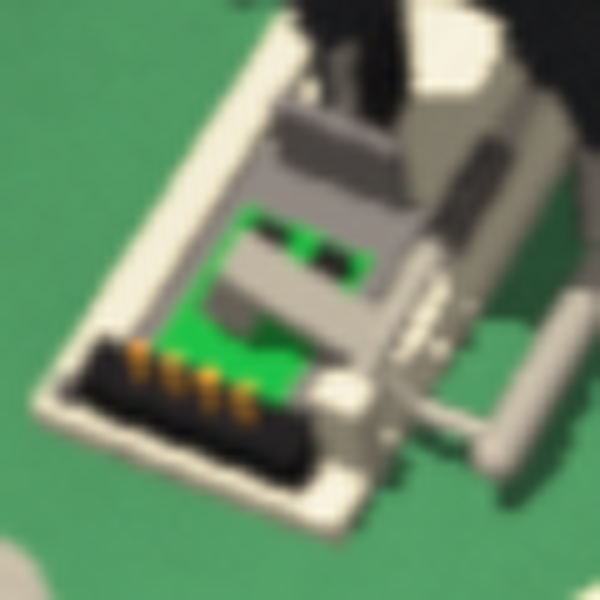

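Home: the carrier front is against the stop and extra pushing moved it only 0.3 mm. Back off the tab, release the bar, lift clear.

```bash
python3 - <<'E'
from h import *
from rig import manip as m
m.servo_line(j2w(V,(-.022,.030,.041)),rate=.03)
m.servo_line(j2w(V,(-.022,.030,.062)),rate=.03)
m.servo_line(j2w(V,(-.022,.030,.16)),rate=.15)
m.servo_line(j2w(V,(-.12,.030,.25)),rate=.2)
m.hold(.3);print(m.get_time(),m.get_contact_force())
import cv2
c=m.camera("scene")
cv2.imwrite("pics/s4.png",cv2.resize(c["image"][110:230,170:310,::-1],None,fx=5,fy=5,interpolation=cv2.INTER_CUBIC))
E
```

```text
19.0333 [ 0.45275189 -0.78283412  0.03654467]
```

View pics/s4.png

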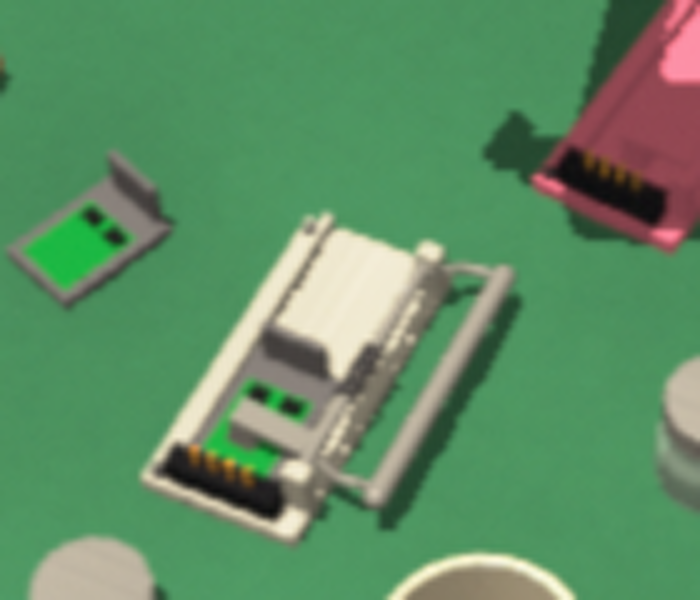

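The carrier is home (tab edge at (268,325)–(330,350), stop at (225,480)), the jaw is down on it at (250,430), and the hand is clear.

```bash
python3 -c "
from rig import manip as m
print(m.sign_off())"
```

```text
the job is handed in; nothing more can be done
None
```

I pushed the carrier home against the end stop with the bar held down, then released the bar so the jaw came down on the carrier and moved the hand clear. The job is handed in at about 19 s of the 32 s allowed; sign-off gave no verdict, and the final state was checked by camera only.

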